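# Hold a pump head against its sprung plate for fastening

### The arm

A 6-joint arm with a two-finger parallel gripper is mounted at the origin on the work surface. World frame = base frame: x ahead of the robot, y to its left, z up, the work surface at z = 0. Lengths are in m, angles in rad, forces in N, time in s.
With the tool pointing down it reaches from about 0.4 to 0.925 m from the base axis. Payload 3.4 kg.
Tool frame: the origin (TCP) lies at the very end of the fingers, on their centre line; the grasp point (between the pads) lies 19 mm behind it; z points along the fingers, y is the line along which they close (so a half turn about z gives the same grasp; the last joint's range is limited). The gripper opens to 85 mm and grips with 20 to 120 N. Pads are 22 mm wide; open, the fingers measure 114 mm over their backs; the gripper's body (76 mm by 85 mm) begins 54 mm behind the grasp point. The pads swing forward as they close: fully open they stand 13 mm farther back than shut.
Start: joints at [1.226, 0.307, 1.506, -0, 1.328, -0.073], TCP at [0.154, 0.554, 0.231] pointing down, gripper open.
Joint ranges: [-3.12, 3.12], [-1.05, 2.28], [0.14, 2.33], [-1.42, 4.57], [0.1, 2.73], [-2.68, 2.68]. Speed limits (rad/s): [2.57, 2.57, 3.14, 3.14, 3.14, 3.14].

### API

Orientations are given as a 3x3 rotation matrix whose columns are the frame's x, y, z axes.
In Python, from station import robot, grab_frame, hand_in gives the robot as it stands.
- The arm moves only by the tool apply_moves, never from a script. Its arguments are lists of equal length, an entry for each row: "offset": the shift along the tool's x, y, z in m, a list of three; "rotation": the turn, a rotation vector about the tool's x, y, z in degrees, a list of three. A call has 1 to 8 rows; each row shifts and turns the commanded pose from where the row before left it, along the tool's axes as they then stand; what a row does not reach is not made up. A row lasts 1/12 s, in which the tool goes at most 41.7 mm and 7.16 degrees, less where a joint would pass 70% of its speed; a pose out of reach is approached as far as the arm can. A call is refused whole if a number of a shift passes 0.0417 or a number of a turn 7.16, either way. A call with a gripper value outside its range is refused whole. "fingers" is the opening in per cent of the stroke, from 0 (shut) to 100 (fully open), set as the call begins (left out, the last holds). The fingers move at their own pace and stop on an object; "force" is the grip in N (left out, the last holds). Time passes only in rows, so rows that do not move let the fingers close. It gives the time, the measured TCP pose, the force, the opening and the grip force at its end, in the units of the state.
- robot.get_obs(): the state, without advancing time (a new reading comes with each control period).
- grab_frame(name): name is "scene" or "top" or "wrist"; returns a dict with "color" (400x640x3 uint8, red, green, blue), "camera_matrix" (3x3 intrinsics, pixels), "D" ([k1, k2, p1, p2, k3] as OpenCV has them; the pictures are not rectified), "position" and "orientation" of the camera in the world; the wrist camera has in their place "mount" (4x4, takes a point from camera to tool coordinates, whose origin is the TCP and whose axes are the flange's). Camera axes: x right, y up, looking along -z (the intrinsics and any distortion apply to the point x, -y, -z); pixel columns grow to the right and rows downward; lengths in m; the calibration is good to about 2 mm. A picture is of the moment at which its call begins: read the wrist's pose just before it. There is no depth.
- hand_in(): hands the job in; it is judged then, once.
The state is a dict: "t": time; "qpos": joint angles; "dq": joint speeds; "tau": joint torques, N m; "eef_pos": TCP position; "tool_rot": TCP orientation; "ft_force": force on the tool from outside, world axes, zero at the start; "moment": the same for the moment, N m; "opening": finger opening in m; "finger_force": force on a finger pad.
Only numpy, scipy, OpenCV 4.12 (cv2) and the standard library are available. Lean on these libraries where they do the work, as an engineer would, in place of code of your own. Each camera call takes 0.05 s, during which the arm holds its last target. There are 200 camera calls.

### The job

One of the two pump heads is already on the pump drive; pick up the loose head from the bench, carry it to the sprung plate that is still free, and press its plain back face squarely onto that plate, outline on outline, with a steady push of about 10 N (plate pushed in half of its travel, never to its end stop), so that a colleague can fasten it. Do not touch the fitted head, and leave the bottle, wrench and vial rack where they are. Finish while holding: keep the head gripped in the air and pressed, and do not let go.

Things in the scene. Friction and masses are not known exactly. Their poses are not given: they have to be found in the camera images.
- head: the loose pump head, about 0.3 to 0.5 kg: a plain steel block, 40 (x) by 40 (y) by 56 mm tall (z), standing upright on the bench, with a round stub 14 mm tall (18 mm across) on top. Origin at the centre of its underside. Its +x face is the plain back face that goes on the plate; its -x face carries two small dark screw heads (one above the other, 6 mm proud). The two y faces are plain and free: grip it across them, from above
- head_face (a point): centre of the loose head's plain back face: 20 mm along +x and 28 mm up from the head's origin; axes as the head
- drive: the pump drive, a white box with a black front, 180 (x) by 260 (y) by 100 mm tall, fixed on the bench; origin at the centre of its underside, +x points from its front into the box. Two steel plates stand 130 mm apart (centre to centre) on rods in front of its -x face, 37 mm clear of it. One bay is occupied by the fitted head, the other is free
- plate_a_face (a point): centre of the front face of plate A, at the drive's +y side: upright steel plate, 40 wide (y) by 56 tall (z) by 8 mm thick, the same outline as the head; centre 68 mm above the bench, at rest 135 mm from the drive's origin along its -x. +x points into the drive, which is the pressing direction. The point moves with the plate
- plate_b_face (a point): the same for plate B, at the drive's -y side
- plate_a (a joint): how far plate A is pushed in towards the drive (m): 0 at rest, 0.020 at the end stop (the plate's back meets the sleeves of its rods). A spring resists with 1 N per mm, so 0.010 means 10 N
- plate_b (a joint): the same for plate B
- fitted: the head already fitted, same shape as the loose one, fixed 40 mm above the bench with its back face at the rest position of the plate that it covers (plate A or plate B: look which); origin at the centre of its underside, +x as the drive's +x
- tray: white drip tray, 66 by 66 by 12 mm tall, fixed on the bench below the free bay, centred where a head hangs; origin at the centre of its underside
- bottle: amber bottle, 66 mm across, 130 mm tall, loose; origin at the centre of its underside
- wrench: steel wrench, 150 mm long, lying loose along its x axis
- rack: grey vial rack, 90 by 130 by 30 mm with vials to 43 mm, loose; origin at the centre of its underside
Things that resemble listed ones, but are neither listed nor needed, are in the scene too. What is shaped like the head but blue or green is not meant.

How it is judged:
By the outcome, as a careful person would: the job done as asked, in the order asked, and still so for the second after the job is handed in, while the arm keeps its last pose, push and grip.
It also fails if it takes over 45 s, if anything falls off the work surface, if the arm or the gripper's body presses on something with over 40 N, if the wrist force passes 120 N, or if a joint passes its speed limit or range.

## Working session

There is one attempt and no reset: what is moved stays moved. The work goes in short steps, Python scripts to look and compute and a tool call to move; the robot and the scene stay as the last step left them, time stands still between calls to the robot, and variables do not carry over. Pictures are saved under pics/ and viewed, at most 10 in all, crops included, and the job is handed in when it is done.

Besides the shell and the picture viewer there is one more tool, called after "Request:" in YAML: its name, and indented under it one key for each argument. apply_moves: Moves the arm, as the interface text tells. Its arguments: {"type":"object","properties":{"offset":{"type":"array"},"rotation":{"type":"array"},"fingers":{"type":"number"},"force":{"type":"number"}},"required":["offset","rotation"]}

```bash
mkdir -p pics
cat > h.py <<'E'
import numpy as np, cv2, pickle
from station import robot, grab_frame, hand_in
def snap(n,fn):
    o=robot.get_obs(); f=grab_frame(n); f['obs']=o
    if n=='wrist':
        M=np.array(f['mount']); T=np.eye(4);T[:3,:3]=np.array(o['tool_rot']).reshape(3,3);T[:3,3]=o['eef_pos']; W=T@M
        f['R'],f['p']=W[:3,:3],W[:3,3]
    else: f['R'],f['p']=np.array(f['orientation']).reshape(3,3),np.array(f['position'])
    cv2.imwrite('pics/'+fn+'.png',f['color'][:,:,::-1]); pickle.dump(f,open(fn+'.pkl','wb')); return f
def load(fn): return pickle.load(open(fn+'.pkl','rb'))
def ray(f,uv):
    q=cv2.undistortPoints(np.array([[uv]],float),np.array(f['camera_matrix']),np.array(f['D']))[0,0]
    return f['R']@np.array([q[0],-q[1],-1])
def onz(f,uv,z):
    d=ray(f,uv); return f['p']+d*(z-f['p'][2])/d[2]
def proj(f,P):
    c=(np.atleast_2d(P)-f['p'])@f['R']; c=c*[1,-1,-1]
    return cv2.projectPoints(c,np.zeros(3),np.zeros(3),np.array(f['camera_matrix']),np.array(f['D']))[0][:,0]
E
python3 - <<'E'
from h import *
for n in('scene','top'):
    f=snap(n,n+'0'); print(n,f['p'].round(3),f['R'].round(2).tolist(),np.array(f['camera_matrix']).round(0).tolist(),f['D'])
    
o=robot.get_obs();print(o['t'],o['tool_rot'])
E
```

```text
scene [ 1.473 -0.507  0.879] [[0.45, -0.55, 0.7], [0.89, 0.28, -0.36], [0.0, 0.79, 0.62]] [[496.0, 0.0, 316.0], [0.0, 496.0, 198.0], [0.0, 0.0, 1.0]] [-0.09064661  0.          0.          0.          0.        ]
top [ 0.516 -0.018  1.063] [[-0.0, 1.0, -0.06], [-1.0, -0.0, 0.02], [0.02, 0.06, 1.0]] [[373.0, 0.0, 321.0], [0.0, 373.0, 196.0], [0.0, 0.0, 1.0]] [0.00700863 0.         0.         0.         0.        ]
0.1 [[-9.63277546e-01  2.68506850e-01 -6.64208524e-04]
 [ 2.68507617e-01  9.63275981e-01 -1.74486220e-03]
 [ 1.71308667e-04 -1.85913162e-03 -9.99998257e-01]]
```

View pics/top0.png

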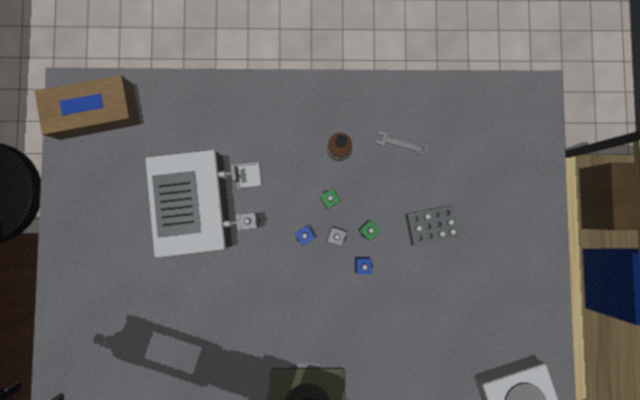

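View pics/scene0.png

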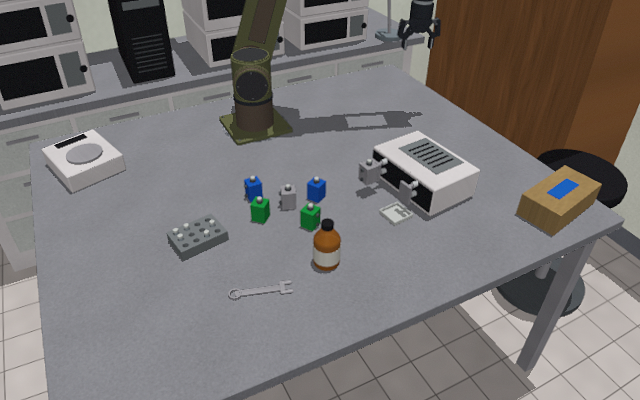

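The top picture shows the drive at the left, with its front facing image right (world -y). The fitted head is at (247,221). The free plate, with the tray in front, is at (240,175). The steel loose head is at (337,237), among blue and green decoys. I'll enlarge both areas.

Run:
```python
import cv2,numpy as np
t=cv2.imread('pics/top0.png');s=cv2.imread('pics/scene0.png')
R=lambda a,k:cv2.resize(a,None,fx=k,fy=k,interpolation=cv2.INTER_CUBIC)
a=R(t[145:265,140:270],3.0)     # 390x360
b=R(t[210:260,310:360],7.2)[:, :360]
c=R(s[175:230,240:320],5.0)[:240]
d=R(s[125:225,340:490],2.6)
o=np.zeros((600,800,3),np.uint8)
o[:360,:390]=a;o[:360,400:760]=b;o[360:600,:400]=c[:240];o[360:600,405:795]=d[:240,:390]
cv2.imwrite('pics/c1.png',o)
```

```text
(no output)
```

View pics/c1.png

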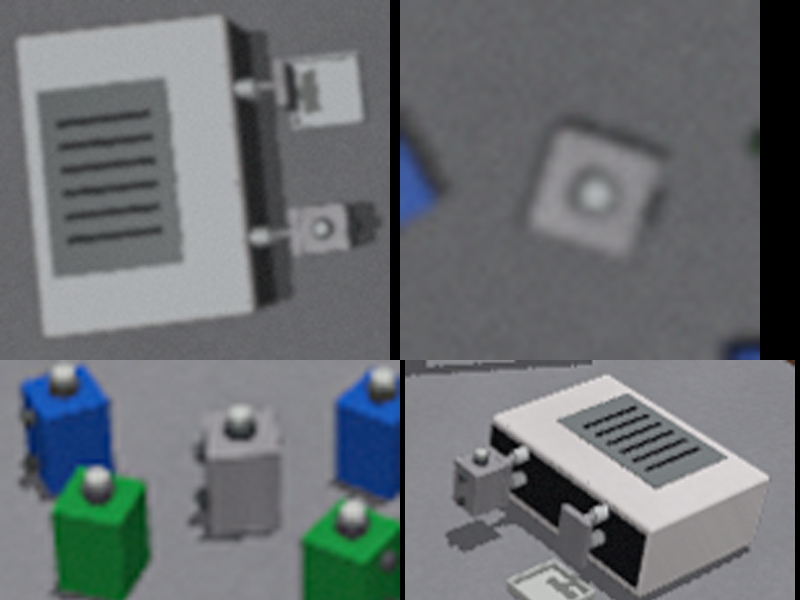

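Run:
```python
from h import *
f=load('top0')
def P(L,k,ox,oy,x0,z): return np.array([onz(f,((x-x0+.5)/k-.5+ox,(y+.5)/k-.5+oy),z) for x,y in L])
h=P([(563,128),(663,160),(632,258),(530,225)],7.2,310,210,400,.056)
print(h.round(4),h.mean(0),np.linalg.norm(np.roll(h,-1,0)-h,axis=1))
d=P([(17,38),(222,14),(254,312),(45,336)],3,140,145,0,.1)
print(d.round(4),d.mean(0),np.linalg.norm(np.roll(d,-1,0)-d,axis=1))
for q in(h,d):
    e=[q[0]-q[1],q[3]-q[2],q[1]-q[2],q[0]-q[3]]
    a=[np.degrees(np.arctan2(v[1],v[0])) for v in e]; print('x axis yaw',np.round([a[0],a[1],a[2]+90,a[3]+90],1))
yaw=np.radians(np.mean([a[0],a[1],a[2]+90,a[3]+90])); R=np.array([[np.cos(yaw),-np.sin(yaw)],[np.sin(yaw),np.cos(yaw)]])
print('B face',d.mean(0)[:2]+R@[-.135,-.065], 'A',d.mean(0)[:2]+R@[-.135,.065])
```

```text
[[ 0.4913 -0.0686  0.056 ]
 [ 0.4793 -0.106   0.056 ]
 [ 0.443  -0.0942  0.056 ]
 [ 0.4553 -0.0562  0.056 ]] [ 0.46724195 -0.08123588  0.056     ] [0.03924871 0.03822928 0.03997546 0.03811224]
[[0.6736 0.4142 0.1   ]
 [0.6947 0.2399 0.1   ]
 [0.4391 0.209  0.1   ]
 [0.4198 0.3843 0.1   ]] [0.55679104 0.31185277 0.1       ] [0.17563386 0.2574342  0.17628621 0.25554204]
x axis yaw [72.2 72.  72.  70.9]
x axis yaw [96.9 96.3 96.9 96.7]
B face [0.63709338 0.1853556 ] A [0.50798068 0.17019279]
```

```bash
cat >> h.py <<'E'
from scipy.spatial.transform import Rotation as Ro
def Rdown(yy): # tool y yaw in deg, pointing down
    a=np.radians(yy); y=np.array([np.cos(a),np.sin(a),0]); z=np.array([0,0,-1.]); return np.c_[np.cross(y,z),y,z]
def plan(p,yy,n,p0=None,R0=None):
    o=robot.get_obs(); p0=np.array(o['eef_pos']) if p0 is None else p0; R0=np.array(o['tool_rot']).reshape(3,3) if R0 is None else R0
    R1=Rdown(yy); w=Ro.from_matrix(R0.T@R1).as_rotvec(); d=(np.array(p)-p0)/n
    print('rows',n,'rot/row',np.degrees(w/n).round(3))
    off=[(Ro.from_rotvec(w*i/n).inv().as_matrix()@R0.T@d).round(4).tolist() for i in range(n)]
    print(off); return np.array(p),R1
E
python3 - <<'E'
from h import *
a=plan([.44,.22,.23],28,8)
plan([.467,-.081,.2],-18.2,8,*a)
E
```

```text
rows 8 rot/row [-1.300e-02  4.000e-03  5.803e+00]
[[-0.0456, -0.0305, 0.0001], [-0.0485, -0.0258, 0.0001], [-0.0508, -0.0207, 0.0001], [-0.0526, -0.0155, 0.0001], [-0.0539, -0.0101, 0.0001], [-0.0547, -0.0046, 0.0001], [-0.0549, 0.001, 0.0001], [-0.0545, 0.0065, 0.0001]]
rows 8 rot/row [0.    0.    5.775]
[[-0.0348, -0.0147, 0.0038], [-0.0361, -0.0111, 0.0038], [-0.037, -0.0074, 0.0038], [-0.0376, -0.0037, 0.0038], [-0.0378, 0.0001, 0.0038], [-0.0376, 0.0039, 0.0038], [-0.037, 0.0077, 0.0038], [-0.036, 0.0114, 0.0038]]
```

Request:
apply_moves:
  offset:
    - [-0.033, -0.001, 0]
    - [-0.033, -0.001, 0]
    - [-0.033, -0.001, 0]
    - [-0.033, -0.001, 0]
    - [-0.033, -0.001, 0]
    - [-0.033, -0.001, 0]
    - [-0.033, -0.001, 0]
    - [-0.033, -0.001, 0]
  rotation:
    - [0, 0, 3.86]
    - [0, 0, 3.86]
    - [0, 0, 3.86]
    - [0, 0, 3.86]
    - [0, 0, 3.86]
    - [0, 0, 3.86]
    - [0, 0, 3.86]
    - [0, 0, 3.86]
  fingers: 75
  force: 60

```text
t: 0.77
eef_pos: [0.3797, 0.4191, 0.2308]
tool_rot: [[-0.687, 0.727, -0.0], [0.727, 0.687, -0.0], [-0.0, -0.001, -1.0]]
ft_force: [-0.0, 0.3, 0.3]
opening: 0.0643
finger_force: 0.0
```

Request:
apply_moves:
  offset:
    - [-0.033, -0.001, 0]
    - [-0.033, -0.001, 0]
    - [-0.033, -0.001, 0]
    - [-0.033, -0.001, 0]
    - [-0.033, -0.001, 0]
    - [-0.033, -0.001, 0]
    - [-0.033, -0.001, 0]
    - [-0.033, -0.001, 0]
  rotation:
    - [0, 0, 3.86]
    - [0, 0, 3.86]
    - [0, 0, 3.86]
    - [0, 0, 3.86]
    - [0, 0, 3.86]
    - [0, 0, 3.86]
    - [0, 0, 3.86]
    - [0, 0, 3.86]

```text
t: 1.43
eef_pos: [0.5028, 0.1888, 0.2309]
tool_rot: [[-0.216, 0.976, -0.0], [0.976, 0.216, -0.0], [-0.0, -0.0, -1.0]]
ft_force: [0.3, -0.1, -0.4]
opening: 0.0645
finger_force: 0.0
```

Request:
apply_moves:
  offset:
    - [-0.033, -0.001, 0.004]
    - [-0.033, -0.001, 0.004]
    - [-0.033, -0.001, 0.004]
    - [-0.033, -0.001, 0.004]
    - [-0.033, -0.001, 0.004]
    - [-0.033, -0.001, 0.004]
    - [-0.033, -0.001, 0.004]
    - [-0.033, -0.001, 0.004]
  rotation:
    - [0, 0, 3.86]
    - [0, 0, 3.86]
    - [0, 0, 3.86]
    - [0, 0, 3.86]
    - [0, 0, 3.86]
    - [0, 0, 3.86]
    - [0, 0, 3.86]
    - [0, 0, 3.86]

```text
t: 2.1
eef_pos: [0.4902, -0.0719, 0.1988]
tool_rot: [[0.316, 0.949, -0.0], [0.949, -0.316, 0.0], [-0.0, -0.0, -1.0]]
ft_force: [1.2, 0.0, -0.0]
opening: 0.0643
finger_force: 0.0
```

Request:
apply_moves:
  offset:
    - [0, 0, 0]
    - [0, 0, 0]
  rotation:
    - [0, 0, 0]
    - [0, 0, 0]

```text
t: 2.27
eef_pos: [0.4896, -0.0716, 0.1987]
tool_rot: [[0.316, 0.949, -0.002], [0.949, -0.316, 0.001], [0.0, -0.002, -1.0]]
ft_force: [-0.2, 1.3, 0.8]
opening: 0.064
finger_force: 0.0
```

Run:
```python
from h import *
f=snap('wrist','w1'); o=f['obs']; print(o['t'],o['eef_pos'],o['tool_rot'],o['opening'],f['p'])
R=Rdown(-18.2);th=np.radians(71.8);c=np.array([.467,-.081]);
ex=np.array([np.cos(th),np.sin(th)]);ey=np.array([-ex[1],ex[0]])
C=[np.r_[c+.02*s*ex+.02*t*ey,.056] for s,t in((1,1),(-1,1),(-1,-1),(1,-1))]; print(proj(f,C).round(0).tolist())
```

```text
2.2667 [ 0.48959079 -0.07164301  0.19871899] [[ 3.15659818e-01  9.48871182e-01 -1.53594427e-03]
 [ 9.48872422e-01 -3.15659281e-01  5.86724413e-04]
 [ 7.18908245e-05 -1.64262048e-03 -9.99998648e-01]] 0.06398748326680502 [0.51435619 0.00539956 0.34271286]
[[287.0, 184.0], [289.0, 219.0], [326.0, 219.0], [326.0, 184.0]]
```

View pics/w1.png

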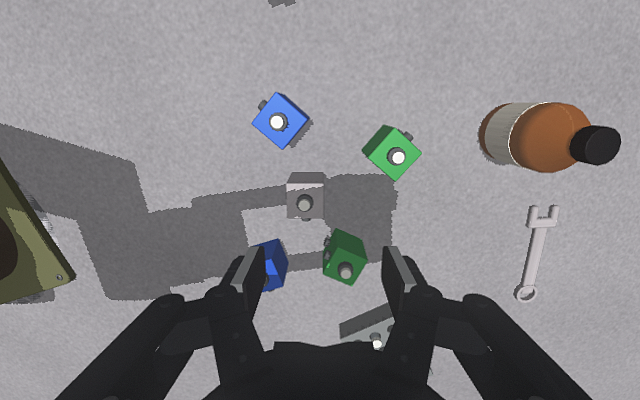

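The wrist view shows the steel head's top face at (287–325, 182–217). That matches the projected estimate to about 1–2 px (~1–2 mm), and the screw side faces image-down, as expected. I'll descend and grip.

Request:
apply_moves:
  offset:
    - [-0.008, -0.009, 0]
    - [-0.008, -0.0095, 0]
    - [0, 0, 0.03]
    - [0, 0, 0.035]
    - [0, 0, 0.035]
    - [0, 0, 0.035]
    - [0, 0, 0.03]
    - [0, 0, 0.0207]
  rotation:
    - [0, 0, 0]
    - [0, 0, 0]
    - [0, 0, 0]
    - [0, 0, 0]
    - [0, 0, 0]
    - [0, 0, 0]
    - [0, 0, 0]
    - [0, 0, 0]

```text
t: 2.98
eef_pos: [0.4655, -0.0785, 0.0117]
tool_rot: [[0.31, 0.951, -0.003], [0.951, -0.31, 0.001], [-0.0, -0.003, -1.0]]
ft_force: [-0.2, 0.2, 0.6]
opening: 0.0643
finger_force: 0.0
```

Request:
apply_moves:
  offset:
    - [0, 0, 0]
    - [0, 0, 0]
    - [0, 0, 0]
    - [0, 0, 0]
    - [0, 0, 0]
    - [0, 0, 0]
    - [0, 0, 0]
    - [0, 0, 0]
  rotation:
    - [0, 0, 0]
    - [0, 0, 0]
    - [0, 0, 0]
    - [0, 0, 0]
    - [0, 0, 0]
    - [0, 0, 0]
    - [0, 0, 0]
    - [0, 0, 0]
  fingers: 0
  force: 80

```text
t: 3.65
eef_pos: [0.4682, -0.0799, 0.0141]
tool_rot: [[0.313, 0.95, 0.001], [0.95, -0.313, -0.0], [0.0, 0.001, -1.0]]
ft_force: [-0.4, -0.0, -4.3]
opening: 0.0392
finger_force: 80.6
```

Request:
apply_moves:
  offset:
    - [0, 0, -0.01]
    - [0, 0, -0.02]
    - [0, 0, -0.03]
    - [0, 0, -0.035]
    - [0, 0, -0.03]
    - [0, 0, -0.015]
    - [0, 0, 0]
    - [0, 0, 0]
  rotation:
    - [0, 0, 0]
    - [0, 0, 0]
    - [0, 0, 0]
    - [0, 0, 0]
    - [0, 0, 0]
    - [0, 0, 0]
    - [0, 0, 0]
    - [0, 0, 0]

```text
t: 4.32
eef_pos: [0.4682, -0.0798, 0.1542]
tool_rot: [[0.313, 0.95, 0.002], [0.95, -0.313, -0.001], [0.0, 0.002, -1.0]]
ft_force: [-0.6, 0.4, -3.6]
opening: 0.0393
finger_force: 81.1
```

Run:
```python
from h import *
o=robot.get_obs(); print(o['eef_pos'],o['opening'],o['ft_force'])
plan([.648,.096,.154],6.7,8)
```

```text
[ 0.46818436 -0.0798379   0.15416887] 0.03929326941799686 [-0.5681789   0.43003902 -3.62769376]
rows 8 rot/row [ 1.500e-02  2.000e-03 -3.114e+00]
[[0.0279, 0.0145, 0.0001], [0.0271, 0.016, 0.0001], [0.0262, 0.0174, 0.0], [0.0252, 0.0188, 0.0], [0.0241, 0.0202, 0.0], [0.023, 0.0214, 0.0], [0.0218, 0.0227, 0.0], [0.0205, 0.0238, 0.0]]
```

Request:
apply_moves:
  offset:
    - [0.0279, 0.0145, 0]
    - [0.0271, 0.016, 0]
    - [0.0262, 0.0174, 0]
    - [0.0252, 0.0188, 0]
    - [0.0241, 0.0202, 0]
    - [0.023, 0.0214, 0]
    - [0.0218, 0.0227, 0]
    - [0.0205, 0.0238, 0]
  rotation:
    - [0, 0, -3.11]
    - [0, 0, -3.11]
    - [0, 0, -3.11]
    - [0, 0, -3.11]
    - [0, 0, -3.11]
    - [0, 0, -3.11]
    - [0, 0, -3.11]
    - [0, 0, -3.11]

```text
t: 4.98
eef_pos: [0.6468, 0.0971, 0.15]
tool_rot: [[-0.119, 0.993, -0.006], [0.993, 0.119, -0.001], [0.0, -0.006, -1.0]]
ft_force: [0.6, 0.2, -3.5]
opening: 0.0394
finger_force: 81.2
```

Request:
apply_moves:
  offset:
    - [0, 0, 0]
    - [0, 0, 0]
    - [0, 0, 0]
    - [0, 0, 0]
  rotation:
    - [0, 0, 0]
    - [0, 0, 0]
    - [0, 0, 0]
    - [0, 0, 0]

```text
t: 5.32
eef_pos: [0.6458, 0.0953, 0.1516]
tool_rot: [[-0.115, 0.993, -0.005], [0.993, 0.115, -0.001], [-0.0, -0.005, -1.0]]
ft_force: [-0.4, 0.3, -3.5]
opening: 0.0393
finger_force: 81.6
```

Run:
```python
from h import *
f=snap('wrist','w2'); o=f['obs']; print(o['t'],o['eef_pos'],o['tool_rot'])
B=np.array([.637,.1854]);t=np.radians(96.7);ex=np.array([np.cos(t),np.sin(t)]);ey=np.array([-ex[1],ex[0]])
print('plate top front', proj(f,[np.r_[B+.02*s*ey,z] for s in(1,-1) for z in (.096,.04)]).round(0).tolist())
cv2.imwrite('pics/w2b.png',cv2.resize(f['color'][:,:,::-1],(800,500),interpolation=cv2.INTER_CUBIC))
```

```text
5.3167 [0.6457908  0.09527313 0.15159126] [[-1.15367046e-01  9.93312578e-01 -4.53509318e-03]
 [ 9.93322909e-01  1.15364878e-01 -7.37690213e-04]
 [-2.09566498e-04 -4.58991709e-03 -9.99989444e-01]]
plate top front [[297.0, 93.0], [303.0, 96.0], [357.0, 92.0], [350.0, 96.0]]
```

View pics/w2b.png

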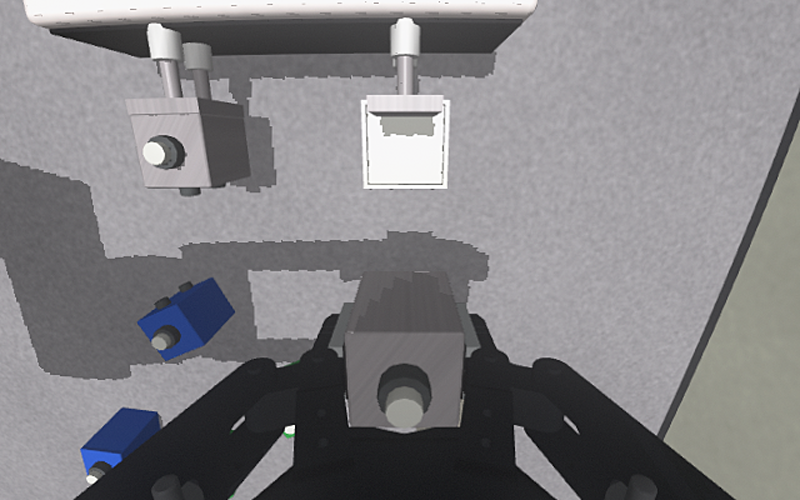

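The wrist view shows the gripped head, with its top back edge from (346,332) to (463,332). Plate B is straight ahead with its top at (367–443, 96–110), above the tray. The fitted head is well clear to the left. I'll enlarge the plate and head edges for fine alignment.

Run:
```python
import cv2,numpy as np
a=cv2.imread('pics/w2.png')
R=lambda a:cv2.resize(a,(0,0),fx=6,fy=6,interpolation=cv2.INTER_CUBIC)
o=np.vstack([R(a[66:116,270:390]),R(a[200:249,270:390])])  # 720 x (300+294)
cv2.imwrite('pics/c2.png',o)
```

```text
(no output)
```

View pics/c2.png

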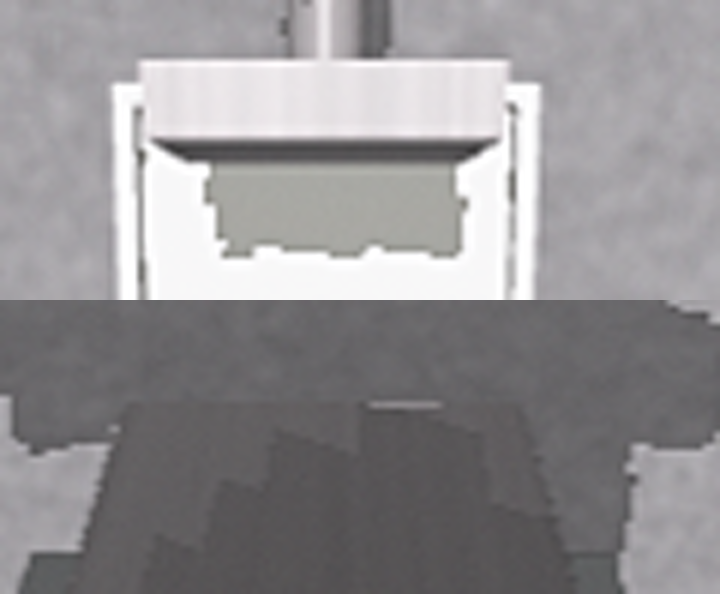

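Run:
```python
from h import *
f=load('w2')
c=lambda x,y:((x+.5)/6-.5+270,(y+.5)/6-.5+66)
k=lambda x,y:((x+.5)/6-.5+270,(y-300+.5)/6-.5+200)
e=lambda x,y:((x+.5)/1.25-.5,(y+.5)/1.25-.5)
zb=f['obs']['eef_pos'][2]-.0141
ez=f['p'][2]
def show(n,L,z):
    P=np.array([onz(f,q,z)[:2] for q in L]); d=P[1]-P[0]
    print(n,P.mean(0).round(4),'w',np.linalg.norm(d).round(4),'yaw',np.degrees(np.arctan2(d[1],d[0])).round(2))
show('plate front top',[c(149,138),c(503,138)],.096)
show('plate back top',[c(140,62),c(510,62)],.096)
show('plate front bottom',[c(188,162),c(462,162)],.04)
show('tray back top',[c(113,83),c(541,83)],.012)
show('head bottom',[k(128,402),k(522,402)],zb)
show('head top',[e(346,332),e(463,332)],zb+.056)
print(f['obs']['eef_pos'],np.degrees(np.arctan2(*np.array(f['obs']['tool_rot'])[:2,1][::-1])))
```

```text
plate front top [0.6349 0.1877] w 0.0391 yaw 6.57
plate back top [0.6339 0.1954] w 0.0404 yaw 6.56
plate front bottom [0.6347 0.1877] w 0.0389 yaw 6.57
tray back top [0.6334 0.2006] w 0.0666 yaw 6.56
head bottom [0.6434 0.1136] w 0.0395 yaw 6.67
head top [0.6434 0.1141] w 0.0387 yaw 6.72
[0.6457908  0.09527313 0.15159126] 6.624741162414731
```

Request:
apply_moves:
  offset:
    - [0, 0, 0.015]
    - [0, 0, 0.025]
    - [0, 0, 0.03]
    - [0, 0, 0.02]
    - [0, 0, 0.0075]
    - [0, 0, 0]
    - [0, 0, 0]
    - [0, 0, 0]
  rotation:
    - [0, 0, 0]
    - [0, 0, 0]
    - [0, 0, 0]
    - [0, 0, 0]
    - [0, 0, 0]
    - [0, 0, 0]
    - [0, 0, 0]
    - [0, 0, 0]

```text
t: 6.03
eef_pos: [0.6492, 0.0959, 0.0578]
tool_rot: [[-0.116, 0.993, 0.003], [0.993, 0.116, 0.0], [-0.0, 0.003, -1.0]]
ft_force: [0.2, -0.4, -2.7]
opening: 0.0393
finger_force: 81.7
```

Request:
apply_moves:
  offset:
    - [0.01, 0, 0]
    - [0.015, 0, 0]
    - [0.015, 0, 0]
    - [0.015, 0, 0]
    - [0.007, 0, 0]
    - [0, 0, 0]
    - [0, 0, 0]
    - [0, 0, 0]
  rotation:
    - [0, 0, 0]
    - [0, 0, 0]
    - [0, 0, 0]
    - [0, 0, 0]
    - [0, 0, 0]
    - [0, 0, 0]
    - [0, 0, 0]
    - [0, 0, 0]

```text
t: 6.7
eef_pos: [0.6405, 0.1577, 0.056]
tool_rot: [[-0.117, 0.993, -0.0], [0.993, 0.117, -0.001], [-0.001, -0.0, -1.0]]
ft_force: [0.3, 0.3, -1.9]
opening: 0.0392
finger_force: 81.7
```

Run:
```python
from h import *
f=snap('wrist','w3'); o=f['obs']; print(o['t'],o['eef_pos'],o['tool_rot'],o['ft_force'])
s=snap('scene','s3')
R=lambda a,k:cv2.resize(a,None,fx=k,fy=k,interpolation=cv2.INTER_CUBIC)
w=f['color'][:,:,::-1]; q=s['color'][:,:,::-1]
O=np.zeros((600,800,3),np.uint8)
O[:360]=R(w[55:175,220:420],4)[:360][:, :800] if False else R(w[200:290,220:420],4)
O[360:600,:800]=R(q[155:203,340:500],5)
cv2.imwrite('pics/c3.png',O)
```

```text
6.7 [0.64050777 0.15766247 0.05598183] [[-1.16903203e-01  9.93143289e-01 -2.22544536e-04]
 [ 9.93143139e-01  1.16903047e-01 -6.19451218e-04]
 [-5.89187686e-04 -2.93434411e-04 -9.99999783e-01]] [ 0.26017453  0.26148613 -1.90324669]
```

View pics/c3.png

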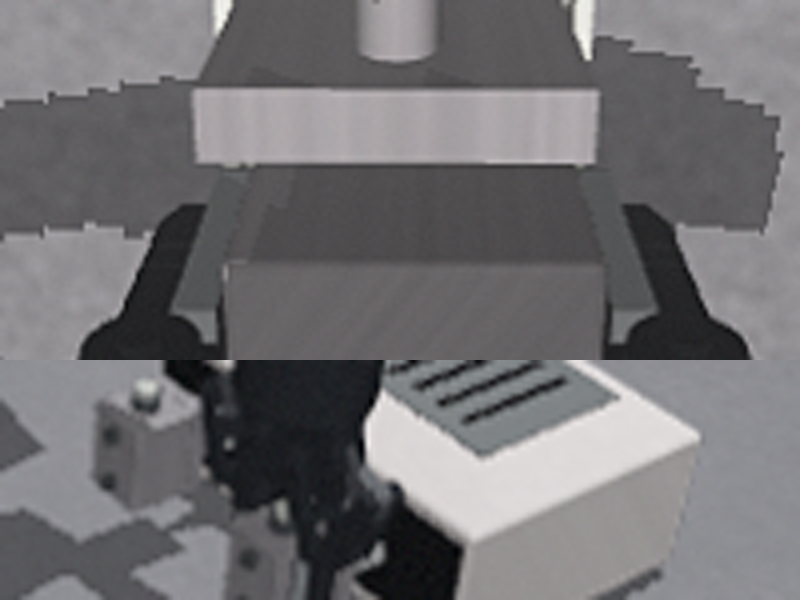

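Run:
```python
from h import *
from scipy.optimize import brentq
f=load('w3'); o=f['obs']; T=np.array(o['tool_rot'])
k=lambda x,y:((x+.5)/4-.5+220,(y+.5)/4-.5+200)
zt=o['eef_pos'][2]-.0141+.056
print('cam',f['p'],'axis',-f['R'][:,2], 'head top z',zt)
for n,L,z in(('plate front',[k(194,163),k(597,163)],.096),('plate back',[k(192,88),k(599,88)],.096),('head top',[k(224,263),k(605,263)],zt)):
    g=lambda z:np.array([onz(f,q,z) for q in L]); P=g(z); d=P[1]-P[0]
    z40=brentq(lambda z:np.linalg.norm(g(z)[1]-g(z)[0])-.04,0,.15)
    m=P.mean(0); print(n,m.round(4),'tool xy rel TCP',((m-o['eef_pos'])@T)[:2].round(4),'w',np.linalg.norm(d).round(4),'yaw',np.degrees(np.arctan2(d[1],d[0])).round(2),'z for 40mm',round(z40,4))
```

```text
cam [0.63042892 0.2384241  0.19992284] axis [ 0.03662169 -0.31080111 -0.94976919] head top z 0.09788182709958326
plate front [0.6346 0.1867 0.096 ] tool xy rel TCP [ 0.0295 -0.0025] w 0.0411 yaw 6.67 z for 40mm 0.0988
plate back [0.6337 0.195  0.096 ] tool xy rel TCP [ 0.0378 -0.0024] w 0.0405 yaw 6.67 z for 40mm 0.0974
head top [0.6378 0.1765 0.0979] tool xy rel TCP [ 0.019  -0.0005] w 0.0394 yaw 6.66 z for 40mm 0.0964
```

The enlarged view shows the plate's front top edge at crop row 163 and the head's back top edge at row 263, so the gap is about 10.5 mm. The yaws agree, and the head sits about 2 mm too far along +tool y. I'll correct that sideways error, close most of the gap and look again.

Request:
apply_moves:
  offset:
    - [0, -0.001, 0]
    - [0, -0.001, 0]
    - [0.003, 0, 0]
    - [0.003, 0, 0]
    - [0.002, 0, 0]
    - [0, 0, 0]
    - [0, 0, 0]
    - [0, 0, 0]
  rotation:
    - [0, 0, 0]
    - [0, 0, 0]
    - [0, 0, 0]
    - [0, 0, 0]
    - [0, 0, 0]
    - [0, 0, 0]
    - [0, 0, 0]
    - [0, 0, 0]

```text
t: 7.47
eef_pos: [0.6377, 0.1655, 0.0561]
tool_rot: [[-0.116, 0.993, 0.0], [0.993, 0.116, -0.0], [-0.0, 0.0, -1.0]]
ft_force: [0.4, -0.5, -3.9]
opening: 0.0392
finger_force: 81.7
```

Request:
apply_moves:
  offset:
    - [0, 0, 0]
    - [0, 0, 0]
    - [0, 0, 0]
    - [0, 0, 0]
    - [0, 0, 0]
    - [0, 0, 0]
  rotation:
    - [0, 0, 0]
    - [0, 0, 0]
    - [0, 0, 0]
    - [0, 0, 0]
    - [0, 0, 0]
    - [0, 0, 0]

```text
t: 7.97
eef_pos: [0.6378, 0.1653, 0.0561]
tool_rot: [[-0.116, 0.993, 0.0], [0.993, 0.116, -0.0], [-0.0, 0.0, -1.0]]
ft_force: [0.1, 0.6, -3.5]
opening: 0.0392
finger_force: 81.7
```

Run:
```python
from h import *
f=snap('wrist','w4'); o=f['obs']; print(o['t'],o['eef_pos'],o['tool_rot'],o['ft_force'])
w=f['color'][:,:,::-1]
cv2.imwrite('pics/c4.png',cv2.resize(w[205:285,255:385],None,fx=6,fy=6,interpolation=cv2.INTER_CUBIC))
```

```text
7.9667 [0.63776752 0.16530429 0.05611476] [[-1.16026714e-01  9.93246093e-01  2.75170866e-05]
 [ 9.93246093e-01  1.16026714e-01 -2.22359391e-05]
 [-2.52784767e-05  2.47512758e-05 -9.99999999e-01]] [ 0.09652486  0.58389151 -3.48316711]
```

View pics/c4.png

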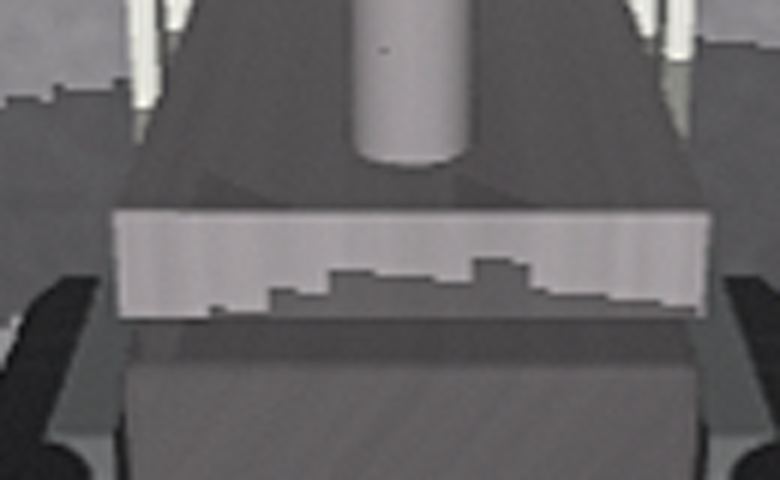

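The crop shows the plate's front edge at columns 119–708, row 319, and the head's edge at columns 126–696, row 365. They are centred to about 0.2 mm and parallel, with roughly 3 mm of gap left. I'll make light contact to judge the height match.

Request:
apply_moves:
  offset:
    - [0.001, 0, 0]
    - [0.001, 0, 0]
    - [0.001, 0, 0]
    - [0.001, 0, 0]
    - [0.001, 0, 0]
    - [0, 0, 0]
    - [0, 0, 0]
    - [0, 0, 0]
  rotation:
    - [0, 0, 0]
    - [0, 0, 0]
    - [0, 0, 0]
    - [0, 0, 0]
    - [0, 0, 0]
    - [0, 0, 0]
    - [0, 0, 0]
    - [0, 0, 0]

```text
t: 8.68
eef_pos: [0.6372, 0.17, 0.0561]
tool_rot: [[-0.116, 0.993, 0.0], [0.993, 0.116, -0.0], [-0.0, -0.0, -1.0]]
ft_force: [0.0, -2.8, -2.8]
opening: 0.0392
finger_force: 81.7
```

Run:
```python
from h import *
f=snap('wrist','w5'); o=f['obs']; print(o['t'],o['eef_pos'],o['ft_force'])
w=f['color'][:,:,::-1]
cv2.imwrite('pics/c5.png',cv2.resize(w[215:290,255:385],None,fx=6,fy=6,interpolation=cv2.INTER_CUBIC))
```

```text
8.6833 [0.63719275 0.17003962 0.05610184] [ 0.04612447 -2.78321439 -2.75824481]
```

View pics/c5.png

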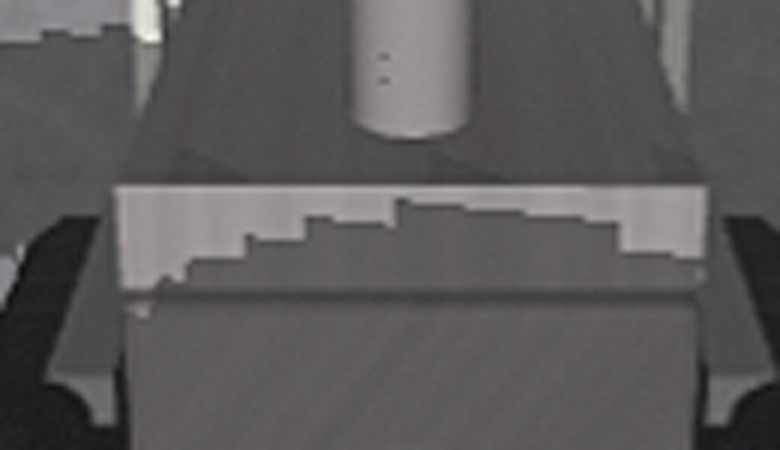

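The thin dark strip at rows 291–303 is the head's back face showing above the plate's top edge, so the head is about 1.6–2 mm too high. TCP height agrees: 56.1 mm against the target 54.1 mm. I'll back off, lower it and press again.

Request:
apply_moves:
  offset:
    - [-0.003, 0, 0]
    - [-0.003, 0, 0]
    - [0, 0, 0.001]
    - [0, 0, 0.0008]
    - [0, 0, 0]
    - [0, 0, 0]
    - [0, 0, 0]
    - [0, 0, 0]
  rotation:
    - [0, 0, 0]
    - [0, 0, 0]
    - [0, 0, 0]
    - [0, 0, 0]
    - [0, 0, 0]
    - [0, 0, 0]
    - [0, 0, 0]
    - [0, 0, 0]

```text
t: 9.4
eef_pos: [0.6379, 0.1645, 0.0543]
tool_rot: [[-0.116, 0.993, 0.0], [0.993, 0.116, 0.0], [0.0, 0.0, -1.0]]
ft_force: [-0.2, 0.2, -3.2]
opening: 0.0397
finger_force: 81.7
```

Request:
apply_moves:
  offset:
    - [0.002, 0, 0]
    - [0.002, 0, 0]
    - [0.002, 0, 0]
    - [0, 0, 0]
    - [0, 0, 0]
    - [0, 0, 0]
    - [0, 0, 0]
    - [0, 0, 0]
  rotation:
    - [0, 0, 0]
    - [0, 0, 0]
    - [0, 0, 0]
    - [0, 0, 0]
    - [0, 0, 0]
    - [0, 0, 0]
    - [0, 0, 0]
    - [0, 0, 0]

```text
t: 10.07
eef_pos: [0.6372, 0.1701, 0.0544]
tool_rot: [[-0.116, 0.993, 0.0], [0.993, 0.116, -0.0], [-0.0, 0.0, -1.0]]
ft_force: [0.4, -2.3, -2.2]
opening: 0.0392
finger_force: 81.7
```

Request:
apply_moves:
  offset:
    - [0.001, 0, 0]
    - [0.001, 0, 0]
    - [0.001, 0, 0]
    - [0.001, 0, 0]
    - [0.001, 0, 0]
    - [0, 0, 0]
    - [0, 0, 0]
    - [0, 0, 0]
  rotation:
    - [0, 0, 0]
    - [0, 0, 0]
    - [0, 0, 0]
    - [0, 0, 0]
    - [0, 0, 0]
    - [0, 0, 0]
    - [0, 0, 0]
    - [0, 0, 0]

```text
t: 10.73
eef_pos: [0.6368, 0.1743, 0.0544]
tool_rot: [[-0.116, 0.993, 0.0], [0.993, 0.116, -0.002], [-0.002, 0.0, -1.0]]
ft_force: [0.2, -6.6, -1.5]
opening: 0.0395
finger_force: 81.6
```

Request:
apply_moves:
  offset:
    - [0.001, 0, 0]
    - [0.001, 0, 0]
    - [0.001, 0, 0]
    - [0.0008, 0, 0]
    - [0, 0, 0]
    - [0, 0, 0]
    - [0, 0, 0]
    - [0, 0, 0]
  rotation:
    - [0, 0, 0]
    - [0, 0, 0]
    - [0, 0, 0]
    - [0, 0, 0]
    - [0, 0, 0]
    - [0, 0, 0]
    - [0, 0, 0]
    - [0, 0, 0]

```text
t: 11.4
eef_pos: [0.6364, 0.177, 0.0544]
tool_rot: [[-0.117, 0.993, 0.0], [0.993, 0.117, -0.003], [-0.003, -0.0, -1.0]]
ft_force: [0.5, -8.1, -2.4]
opening: 0.0394
finger_force: 81.6
```

Run:
```python
from h import *
f=snap('wrist','w6'); F=[]
for _ in range(6): o=robot.get_obs(); F.append(o['ft_force']); grab_frame('wrist')
print(o['t'],o['eef_pos'],o['tool_rot'],np.mean(F,0),np.std(F,0),o['moment'])
w=f['color'][:,:,::-1]
cv2.imwrite('pics/c6.png',cv2.resize(w[215:290,255:385],None,fx=6,fy=6,interpolation=cv2.INTER_CUBIC))
```

```text
11.7 [0.63643076 0.17699826 0.05440663] [[-1.16510911e-01  9.93189367e-01  2.98002566e-04]
 [ 9.93184475e-01  1.16511273e-01 -3.11793629e-03]
 [-3.13142183e-03 -6.73020769e-05 -9.99995095e-01]] [ 0.96656875 -8.96007766 -2.01747135] [0.48126988 0.33877635 0.29680398] [-1.27356455 -0.16947693  0.14136479]
```

View pics/c6.png

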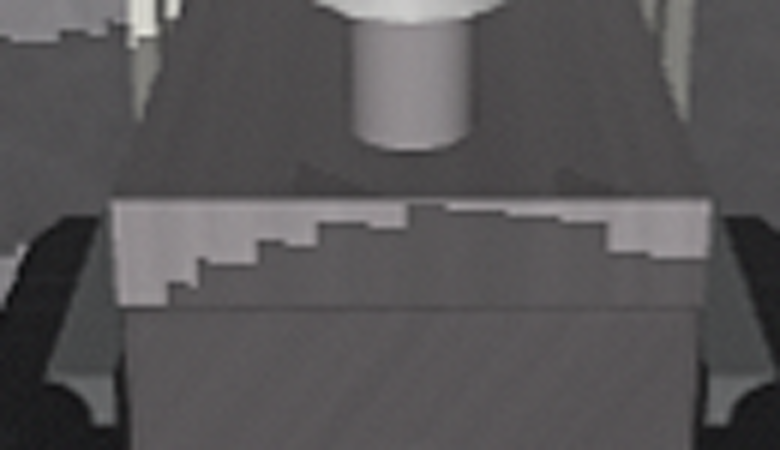

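The dark strip is gone: the head (123–697) is flush with the plate (119–706) and centred on it. The push is about 9 N, so I'll add a little.

Request:
apply_moves:
  offset:
    - [0.0008, 0, 0]
    - [0, 0, 0]
    - [0, 0, 0]
    - [0, 0, 0]
    - [0, 0, 0]
    - [0, 0, 0]
    - [0, 0, 0]
    - [0, 0, 0]
  rotation:
    - [0, 0, 0]
    - [0, 0, 0]
    - [0, 0, 0]
    - [0, 0, 0]
    - [0, 0, 0]
    - [0, 0, 0]
    - [0, 0, 0]
    - [0, 0, 0]

```text
t: 12.42
eef_pos: [0.6364, 0.1776, 0.0544]
tool_rot: [[-0.117, 0.993, 0.0], [0.993, 0.117, -0.003], [-0.003, -0.0, -1.0]]
ft_force: [1.7, -9.9, -2.2]
opening: 0.0389
finger_force: 81.6
```

Run:
```python
from h import *
F=[];P=[]
for _ in range(10): o=robot.get_obs(); F.append(o['ft_force']);P.append(o['eef_pos']); grab_frame('wrist')
m=np.mean(F,0);print(o['t'],np.mean(P,0),m,o['finger_force'])
if 8.5<-m[1]<11.5: print(hand_in())
```

```text
12.8667 [0.63635572 0.17758299 0.05440017] [ 1.2945906  -9.60655967 -1.64145131] 81.64559841156006
the job is handed in; nothing more can be done
None
```

I handed the job in with the loose head still gripped and pressed flush on plate B at about 9.6 N. By my estimate the plate is pushed in about 10 mm. The last close-up, taken just before a final 0.8 mm push, showed the outlines matching to about 0.2 mm side to side.

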